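Line up stone tiles and hold the reference drawer open

TASK

On the pale wooden board, line up the three loose stone tiles in one even row: one tile lying flat and square inside each of the three dark outlines, in any order. Then pull out the self-closing drawer beside the board (it has an upright black knob) until its red line just comes out from under the front edge of the case. Finish with the gripper still holding it there, so that a colleague can compare the stones, and leave everything else where it stands.

Things in the scene. Friction and masses are not known exactly. Their poses are not given: they have to be found in the camera images.
- board: fixed flat pale wooden board, 300 x 300 mm, 6 mm thick; origin on the table 20 mm nearer the robot than its middle (the board spans x -130 to +170 mm, y -150 to +150 mm in its own frame); its x points away from the robot, turned by up to about 11 degrees. Board and drawer case may swap sides (left or right of the robot)
- spot0 (a point): centre of the left of the three dark square outlines (inside 50 mm, lines 3 mm) printed on the top face of the board; the outlines are square to the board, in a row along its y, 75 mm apart, at x = +60 mm in its frame; the point is on the top face, 6 mm above the table
- spot1 (a point): centre of the middle of the three dark square outlines (inside 50 mm, lines 3 mm) printed on the top face of the board; the outlines are square to the board, in a row along its y, 75 mm apart, at x = +60 mm in its frame; the point is on the top face, 6 mm above the table
- spot2 (a point): centre of the right of the three dark square outlines (inside 50 mm, lines 3 mm) printed on the top face of the board; the outlines are square to the board, in a row along its y, 75 mm apart, at x = +60 mm in its frame; the point is on the top face, 6 mm above the table
- tile_green: loose square stone tile, dark green, 40 x 40 mm, 12 mm thick, about 50 g, starts lying flat on the near half of the board, turned by up to about 30 degrees; origin: centre of its underside; z up, x and y parallel to its sides (two paler stripes on top run along its x)
- tile_rose: loose square stone tile, rose pink, 40 x 40 mm, 12 mm thick, about 50 g, starts lying flat on the near half of the board, turned by up to about 30 degrees; origin: centre of its underside; z up, x and y parallel to its sides (two paler stripes on top run along its x)
- tile_grey: loose square stone tile, dark grey, 40 x 40 mm, 12 mm thick, about 50 g, starts lying flat on the near half of the board, turned by up to about 30 degrees; origin: centre of its underside; z up, x and y parallel to its sides (two paler stripes on top run along its x)
- case_front (a point): middle of the upper front edge of the fixed low brown drawer case (200 mm deep, 160 mm wide, 58 mm high, a dark strip along that edge), 58 mm above the table; its x axis points to the back of the case, so the drawer opens along its -x; turned by up to about 11 degrees
- knob (a point): upright round knob of the drawer, black with a brass cap, 24 mm in diameter, 50 mm high, standing on a 50 mm wide lip in front of the drawer; the point is the centre of its foot, 20 mm above the table (top of the knob 70 mm above the table), 38 mm clear of the drawer front behind it; its x axis points to the back of the case; rigid with the drawer
- drawer (a joint): how far the drawer is pulled out, m: 0 = shut, end stop at 0.085. The red line (4 mm wide, across the drawer floor) lies right under the front edge of the case at 0.060. A spring pulls it shut: about 4 N when shut, rising 0.9 N per 10 mm to about 9 N at the line; let go, it closes
- dish_right: bystander: round cork dish with dark green stones, 92 mm across, 18 mm high, at the right; origin: centre of underside
- dish_left: bystander: round cork dish with amber and white stones, 92 mm across, 18 mm high, at the left; origin: centre of underside
- loupe: bystander: black eye loupe, 32 mm in diameter, 22 mm high, standing loose on top of the drawer case; origin: centre of underside
- weight: bystander: small brass weight, 24 mm in diameter, 30 mm high, standing loose on the far margin of the board beyond the outlines; origin: centre of underside
- brush: bystander: hand brush lying on the table at the right; origin: on its underside
Not all that is in view belongs to the job. Leave any orange or yellow look-alike of the tile_grey alone.

How it is judged:
On the way, in this order (a step that is already met when the one before it is completed fails the run):
1. with the drawer still shut, one tile lies flat and square inside each outline (((horizontal distance between tile_green and spot0 below 0.008 m and (angle between the x axis of tile_green and the x axis of board, either way round below 0.2 rad or angle between the y axis of tile_green and the x axis of board, either way round below 0.2 rad)) or (horizontal distance between tile_rose and spot0 below 0.008 m and (angle between the x axis of tile_rose and the x axis of board, either way round below 0.2 rad or angle between the y axis of tile_rose and the x axis of board, either way round below 0.2 rad)) or (horizontal distance between tile_grey and spot0 below 0.008 m and (angle between the x axis of tile_grey and the x axis of board, either way round below 0.2 rad or angle between the y axis of tile_grey and the x axis of board, either way round below 0.2 rad))) and ((horizontal distance between tile_green and spot1 below 0.008 m and (angle between the x axis of tile_green and the x axis of board, either way round below 0.2 rad or angle between the y axis of tile_green and the x axis of board, either way round below 0.2 rad)) or (horizontal distance between tile_rose and spot1 below 0.008 m and (angle between the x axis of tile_rose and the x axis of board, either way round below 0.2 rad or angle between the y axis of tile_rose and the x axis of board, either way round below 0.2 rad)) or (horizontal distance between tile_grey and spot1 below 0.008 m and (angle between the x axis of tile_grey and the x axis of board, either way round below 0.2 rad or angle between the y axis of tile_grey and the x axis of board, either way round below 0.2 rad))) and ((horizontal distance between tile_green and spot2 below 0.008 m and (angle between the x axis of tile_green and the x axis of board, either way round below 0.2 rad or angle between the y axis of tile_green and the x axis of board, either way round below 0.2 rad)) or (horizontal distance between tile_rose and spot2 below 0.008 m and (angle between the x axis of tile_rose and the x axis of board, either way round below 0.2 rad or angle between the y axis of tile_rose and the x axis of board, either way round below 0.2 rad)) or (horizontal distance between tile_grey and spot2 below 0.008 m and (angle between the x axis of tile_grey and the x axis of board, either way round below 0.2 rad or angle between the y axis of tile_grey and the x axis of board, either way round below 0.2 rad))) and angle between each of tile_green, tile_rose, tile_grey's own z axis and vertical below 0.08 rad and height (world z) of each of tile_green, tile_rose, tile_grey below 0.01 m and value of joint drawer below 0.015 m), for 0.2 s.
2. the drawer is drawn by the fingers to the red line and kept there (value of joint drawer between 0.053 and 0.067 m and contact force between the fingers and drawer above 3 N), for 0.5 s.
At the end, for the whole second after the job is handed in: One tile lies flat and at rest inside each outline (centre within 8 mm of the outline's centre, sides within 0.2 rad of the board's), and the fingers still hold the drawer (more than 3 N) with the drawer still and 60 mm out, give or take 7 mm (all of step 2 and ((horizontal distance between tile_green and spot0 below 0.008 m and (angle between the x axis of tile_green and the x axis of board, either way round below 0.2 rad or angle between the y axis of tile_green and the x axis of board, either way round below 0.2 rad)) or (horizontal distance between tile_rose and spot0 below 0.008 m and (angle between the x axis of tile_rose and the x axis of board, either way round below 0.2 rad or angle between the y axis of tile_rose and the x axis of board, either way round below 0.2 rad)) or (horizontal distance between tile_grey and spot0 below 0.008 m and (angle between the x axis of tile_grey and the x axis of board, either way round below 0.2 rad or angle between the y axis of tile_grey and the x axis of board, either way round below 0.2 rad))) and ((horizontal distance between tile_green and spot1 below 0.008 m and (angle between the x axis of tile_green and the x axis of board, either way round below 0.2 rad or angle between the y axis of tile_green and the x axis of board, either way round below 0.2 rad)) or (horizontal distance between tile_rose and spot1 below 0.008 m and (angle between the x axis of tile_rose and the x axis of board, either way round below 0.2 rad or angle between the y axis of tile_rose and the x axis of board, either way round below 0.2 rad)) or (horizontal distance between tile_grey and spot1 below 0.008 m and (angle between the x axis of tile_grey and the x axis of board, either way round below 0.2 rad or angle between the y axis of tile_grey and the x axis of board, either way round below 0.2 rad))) and ((horizontal distance between tile_green and spot2 below 0.008 m and (angle between the x axis of tile_green and the x axis of board, either way round below 0.2 rad or angle between the y axis of tile_green and the x axis of board, either way round below 0.2 rad)) or (horizontal distance between tile_rose and spot2 below 0.008 m and (angle between the x axis of tile_rose and the x axis of board, either way round below 0.2 rad or angle between the y axis of tile_rose and the x axis of board, either way round below 0.2 rad)) or (horizontal distance between tile_grey and spot2 below 0.008 m and (angle between the x axis of tile_grey and the x axis of board, either way round below 0.2 rad or angle between the y axis of tile_grey and the x axis of board, either way round below 0.2 rad))) and angle between each of tile_green, tile_rose, tile_grey's own z axis and vertical below 0.08 rad and height (world z) of each of tile_green, tile_rose, tile_grey below 0.01 m and velocity of joint drawer between -0.01 and 0.01 m/s and linear speed of each of tile_green, tile_rose, tile_grey below 0.02 m/s); the arm keeps its last pose, push and grip.
It fails at once if a bystander is pushed more than 20 mm from its place or tipped over (distance of any of dish_right, dish_left, loupe, weight, brush from where it was at the start of the episode above 0.02 m or angle between any of dish_right, dish_left, loupe, weight, brush's own z axis and vertical above 0.5 rad).
It also fails if it takes over 62 s, if anything falls off the work surface, if the arm or the gripper's body presses on something with over 40 N, if the wrist force passes 120 N, or if a joint passes its speed limit or range.

ROBOT

A 6-joint arm with a two-finger parallel gripper is mounted at the origin on the work surface. World frame = base frame: x ahead of the robot, y to its left, z up, the work surface at z = 0. Lengths are in m, angles in rad, forces in N, time in s.
With the tool pointing down it reaches from about 0.35 to 0.725 m from the base axis. Payload 6 kg.
Tool frame: the origin (TCP) lies on the centre line of the jaws, within the pads' length; the fingertips stand 25 mm ahead of it and the grasp point (between the pads) lies 6 mm ahead of it; z points along the fingers, y is the line along which they close (so a half turn about z gives the same grasp; the last joint's range is limited). The gripper opens to 85 mm and grips with 20 to 120 N. Pads are 22 mm wide; open, the fingers measure 114 mm over their backs; the gripper's body (76 mm by 85 mm) begins 54 mm behind the grasp point. The pads swing forward as they close: fully open they stand 13 mm farther back than shut.
Start: joints at [1.463, 0.04, 0.085, 0, -1.615, -0.334], TCP at [0.257, 0.542, 0.256] pointing down, gripper open.
Joint ranges: [-2.56, 2.56], [-1.29, 2.01], [-1.08, 1.49], [-3.29, 1.98], [-2.81, -0.18], [-2.99, 2.99]. Speed limits (rad/s): [2.57, 2.57, 3.01, 3.14, 3.14, 3.14].

INTERFACE

Orientations are given as a 3x3 rotation matrix whose columns are the frame's x, y, z axes.
In Python, from bench import status, imaging, order gives the robot as it stands.
- The arm moves only by the tool servo_tool, never from a script. Its argument "increments" is a list of rows, each a list of 7 numbers: the shift along the tool's x, y, z in m, then the turn, a rotation vector about the tool's x, y, z in rad, then the opening, from 0 (shut) to 1 (fully open). A call has 1 to 5 rows; each row shifts and turns the commanded pose from where the row before left it, along the tool's axes as they then stand; what a row does not reach is not made up. A row lasts 1/12 s, in which the tool goes at most 41.7 mm and 7.16 degrees, less where a joint would pass 70% of its speed; a pose out of reach is approached as far as the arm can. A call with a gripper value outside its range is refused whole. The fingers move at their own pace and stop on an object; "newtons" is the grip in N (left out, the last holds). Time passes only in rows, so rows that do not move let the fingers close. It gives the time, the measured TCP pose, the force, the opening and the grip force at its end, in the units of the state.
- status.state(): the state, without advancing time (a new reading comes with each control period).
- imaging.grab_frame(name): name is "scene" or "side" or "wrist"; returns (picture, depth): 480x640x3 uint8, red, green, blue; 480x640 float32, m along the optical axis (not along the pixel's ray), 0 where there is no reading.
- imaging.get_calibration(name): a dict with "K" (3x3 intrinsics, pixels), "view" (4x4, takes a point from world to camera coordinates); the wrist camera has in their place "hand_eye" (4x4, takes a point from camera to tool coordinates, whose origin is the TCP and whose axes are the flange's). Camera axes: x right, y down, z forward; pixel columns grow to the right and rows downward; lengths in m; the calibration is good to about 2 mm. A picture is of the moment at which its call begins: read the wrist's pose just before it. get_calibration takes no time and is no camera call.
- order.finish_job(): hands the job in; it is judged then, once.
The state is a dict: "time_s": time; "joint_pos": joint angles; "dq": joint speeds; "tau": joint torques, N m; "eef_pos": TCP position; "ee_rot": TCP orientation; "wrist_force": force on the tool from outside, world axes, zero at the start; "wrist_torque": the same for the moment, N m; "grip_width": finger opening in m; "grasp_force": force on a finger pad.
Only numpy, scipy, OpenCV 4.12 (cv2) and the standard library are available. Lean on these libraries where they do the work, as an engineer would, in place of code of your own. Each camera call takes 0.05 s, during which the arm holds its last target. There are 200 camera calls.

## Working session

There is one attempt and no reset: what is moved stays moved. The work goes in short steps, Python scripts to look and compute and a tool call to move; the robot and the scene stay as the last step left them, time stands still between calls to the robot, and variables do not carry over. Pictures are saved under pics/ and viewed, at most 10 in all, crops included, and the job is handed in when it is done.

Besides the shell and the picture viewer there is one more tool, called after "Request:" by a JSON object that holds its "api" and its "payload". servo_tool: Moves the arm, as the interface text tells. Its arguments: {"type":"object","properties":{"increments":{"type":"array"},"newtons":{"type":"number"}},"required":["increments"]}

```bash
mkdir -p pics; ls; python3 - <<'E'
from bench import status, imaging
import cv2, numpy as np
print(status.state())
for n in ("scene","side"):
    p,d=imaging.grab_frame(n); np.savez(f"{n}0.npz",p=p,d=d)
    cv2.imwrite(f"pics/{n}0.png",p[...,::-1]); print(n,imaging.get_calibration(n))
print(imaging.get_calibration("wrist"))
E
```

```text
pics
{'time_s': 0.0, 'joint_pos': array([ 1.46272023e+00,  4.08109469e-02,  8.37987198e-02, -4.87001921e-04,
       -1.61549121e+00, -3.33691956e-01]), 'dq': array([-0.00235177,  0.0006342 ,  0.00065684,  0.00062929, -0.00168733,
        0.00092156]), 'tau': array([-8.88496688e-04, -3.68206573e+01,  3.47405827e+01,  6.93220675e+00,
       -5.51847785e-03,  5.36802560e-06]), 'eef_pos': array([0.25632121, 0.54217618, 0.25526808]), 'ee_rot': array([[ 9.04006323e-01, -4.27518564e-01, -6.67816760e-04],
       [-4.27519074e-01, -9.04004832e-01, -1.64468028e-03],
       [ 9.94217722e-05,  1.77230577e-03, -9.99998425e-01]]), 'wrist_force': array([-0.25157678, -0.60122134,  0.04128072]), 'wrist_torque': array([ 0.00645629, -0.04268269, -0.00134308]), 'grasp_force': 0.0, 'grip_width': 0.08547860909296179}
scene {'K': array([[557.79459416,   0.        , 318.67989577],
       [  0.        , 557.79459416, 245.34465736],
       [  0.        ,   0.        ,   1.        ]]), 'view': array([[ 0.88217173,  0.47088974,  0.0059905 , -0.45438706],
       [ 0.3697288 , -0.68466462, -0.62812018, -0.1691718
[... 362 characters left out ...]

       [-0.34277869,  0.48970918, -0.80167804,  0.24263254],
       [ 0.45023871, -0.66334026, -0.59771632,  1.22160273],
       [ 0.        ,  0.        ,  0.        ,  1.        ]])}
{'K': array([[334.57184905,   0.        , 312.92122033],
       [  0.        , 334.57184905, 238.61985831],
       [  0.        ,   0.        ,   1.        ]]), 'hand_eye': array([[ 5.20734799e-04, -9.47981439e-01, -3.18325179e-01,
         8.32288291e-02],
       [ 9.99999621e-01,  7.15816014e-04, -4.95863049e-04,
        -8.41434041e-04],
       [ 6.97931228e-04, -3.18324800e-01,  9.47981453e-01,
        -1.17833555e-01],
       [ 0.00000000e+00,  0.00000000e+00,  0.00000000e+00,
         1.00000000e+00]])}
```

View pics/scene0.png

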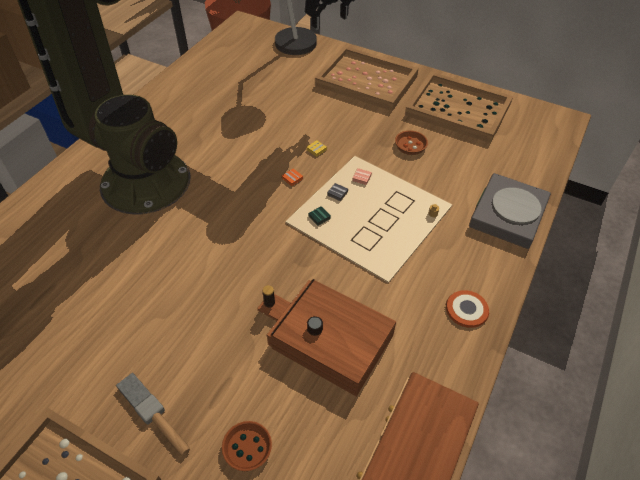

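View pics/side0.png

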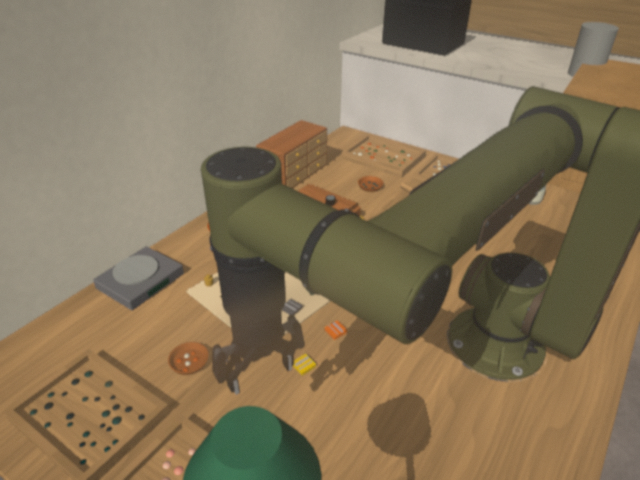

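The scene picture shows the board around (370,215). Green tile is at (319,215), grey (338,192), rose (362,176), with outlines at (366,239), (384,219), (400,202). The knob is at (268,296) and the weight at (434,210). The side view is mostly blocked by the arm.

```bash
cat > h.py <<'E'
import numpy as np, cv2
from bench import status, imaging
def cam(name, st=None):
    c=imaging.get_calibration(name)
    if name!="wrist":
        T=np.linalg.inv(c["view"])
    else:
        W=np.eye(4); W[:3,:3]=st["ee_rot"]; W[:3,3]=st["eef_pos"]; T=W@c["hand_eye"]
    return c["K"],T
def ray(uv,z,K,T):
    uv=np.atleast_2d(uv).astype(float)
    d=np.c_[uv,np.ones(len(uv))]@np.linalg.inv(K).T@T[:3,:3].T
    return T[:3,3]+d*((z-T[2,3])/d[:,2])[:,None]
def shot(name,f=None):
    st=status.state(); p,d=imaging.grab_frame(name)
    if f: cv2.imwrite(f"pics/{f}.png",p[...,::-1])
    return p,d,*cam(name,st)
E
python3 - <<'E'
from h import *
K,T=cam("scene")
for n,uv,z in [("green",(319,215),.018),("grey",(338,192),.018),("rose",(362,176),.018),("s0",(366,239),.006),("s1",(384,219),.006),("s2",(400,202),.006),("knobtop",(268,290),.07),("weight",(434,208),.03),("loupe",(315,322),.08),("orange",(292,177),.012),("yellow",(317,148),.012),
 ("caseFL",(317,282),.058),("caseFR",(270,337),.058),("boardL",(357,157),.006),("boardN",(287,221),.006),("dishg",(247,440),.018),("dishL",(411,140),.018)]:
    print(n,ray(uv,z,K,T)[0].round(3))
E
```

```text
green [0.465 0.096 0.018]
grey [0.47  0.188 0.018]
rose [0.499 0.269 0.018]
s0 [0.595 0.091 0.006]
s1 [0.607 0.17  0.006]
s2 [0.619 0.242 0.006]
knobtop [ 0.492 -0.182  0.07 ]
weight [0.706 0.24  0.03 ]
loupe [ 0.617 -0.208  0.08 ]
orange [0.337 0.185 0.012]
yellow [0.341 0.316 0.012]
caseFL [ 0.568 -0.108  0.058]
caseFR [ 0.549 -0.269  0.058]
boardL [0.451 0.341 0.006]
boardN [0.4   0.051 0.006]
dishg [ 0.609 -0.453  0.018]
dishL [0.557 0.463 0.018]
```

Request:
{"api": "servo_tool", "payload": {"increments": [[0.031,0.0178,0,0,0,0,0.7],[0.031,0.0178,0,0,0,0,0.7],[0.031,0.0178,0,0,0,0,0.7],[0.031,0.0178,0,0,0,0,0.7],[0.031,0.0178,0,0,0,0,0.7]], "newtons": 30}}

```text
time_s: 0.52
eef_pos: [0.359, 0.3941, 0.2559]
ee_rot: [[0.904, -0.427, -0.0], [-0.427, -0.904, -0.001], [-0.0, 0.001, -1.0]]
wrist_force: [0.8, 0.8, 0.2]
grip_width: 0.0596
grasp_force: 0.0
```

Request:
{"api": "servo_tool", "payload": {"increments": [[0.031,0.0178,0,0,0,0,0.7],[0.031,0.0178,0,0,0,0,0.7],[0.031,0.0178,0,0,0,0,0.7],[0.031,0.0178,0,0,0,0,0.7],[0.031,0.0178,0,0,0,0,0.7]]}}

```text
time_s: 0.93
eef_pos: [0.4611, 0.2473, 0.2561]
ee_rot: [[0.904, -0.427, -0.0], [-0.427, -0.904, -0.0], [-0.0, 0.0, -1.0]]
wrist_force: [1.7, 0.9, 0.2]
grip_width: 0.0595
grasp_force: 0.0
```

Request:
{"api": "servo_tool", "payload": {"increments": [[0.031,0.0178,0,0,0,0,0.7],[0.031,0.0178,0,0,0,-0.093,0.7],[0,0,0,0,0,-0.093,0.7],[0,0,0,0,0,-0.093,0.7],[0,0,0,0,0,0,0.7]]}}

```text
time_s: 1.35
eef_pos: [0.5017, 0.1894, 0.2557]
ee_rot: [[0.987, -0.16, -0.001], [-0.16, -0.987, -0.001], [-0.001, 0.001, -1.0]]
wrist_force: [-1.4, -0.8, 0.1]
grip_width: 0.0597
grasp_force: 0.0
```

```bash
python3 - <<'E'
from h import *
p,d,K,T=shot("wrist","w1"); np.savez("w1.npz",p=p,d=d,K=K,T=T)
E
```

```text
(no output)
```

View pics/w1.png

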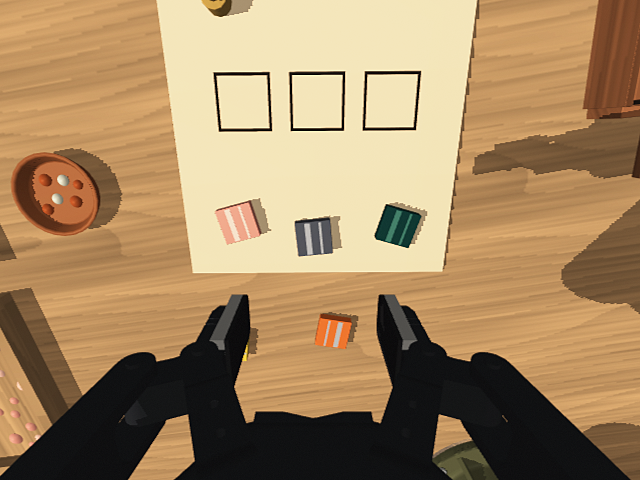

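The wrist picture shows the three outlines at (243,101), (317,101) and (391,101). Rose is at (238,222), grey at (314,237), green at (398,225). The orange look-alike is at (333,331).

```bash
cat >> h.py <<'E'
SEED={"rose":(238,222),"grey":(314,237),"green":(398,225)}
def tile(p,K,T,seed,z=.018,r=26):
    """full-top and stripe-pair estimates: centre, angle(deg)"""
    x0,y0=int(seed[0])-r,int(seed[1])-r; c=p[y0:y0+2*r,x0:x0+2*r].astype(int)
    return c,x0,y0
def rect(mask,off,K,T,z,):
    v,u=np.nonzero(mask); P=ray(np.c_[u+off[0],v+off[1]],z,K,T)[:,:2]
    (cx,cy),(w,h),a=cv2.minAreaRect((P*1000).astype(np.float32)); return cx/1000,cy/1000,w,h,a
E
python3 - <<'E'
from h import *
z=np.load("w1.npz"); p,K,T=z["p"],z["K"],z["T"]
g=cv2.cvtColor(p,cv2.COLOR_RGB2GRAY)
m=(g[50:150,180:450]<110).astype(np.uint8)
cs,hi=cv2.findContours(m,cv2.RETR_CCOMP,cv2.CHAIN_APPROX_NONE)
S=[]
for c,h in zip(cs,hi[0]):
    if h[3]<0 and cv2.contourArea(c)>1500:
        P=ray(c[:,0]+[180,50],.006,K,T)[:,:2]*1000
        r=cv2.minAreaRect(P.astype(np.float32)); S.append(r[0]); print("spot",np.round(r[0],1),np.round(r[1],1),round(r[2],1))
S=np.array(sorted(S)); v=S[-1]-S[0]; print("board yaw deg",np.degrees(np.arctan2(v[1],v[0]))-90,np.hypot(*v))
hsv=cv2.cvtColor(p,cv2.COLOR_RGB2HSV)
for n,(u,w) in {"rose":(238,222),"grey":(314,237),"green":(398,225)}.items():
    c=hsv[w-28:w+28,u-28:u+28]; gg=g[w-28:w+28,u-28:u+28]
    print(n,"patch",[tuple(map(int,hsv[w+dv,u+du])) for du,dv in((0,0),(-8,0),(8,0),(14,0),(0,20))])
vis=cv2.resize(p[190:265,205:435],None,fx=3.4,fy=3.4,interpolation=cv2.INTER_NEAREST); cv2.imwrite("pics/tiles1.png",vis[...,::-1])
E
```

```text
spot [618.3 243. ] [55.5 55.8] 81.2
spot [595.2  94.5] [55.4 55.7] 81.2
spot [606.9 168.7] [55.3 55.7] 81.2
board yaw deg -8.842059852620139 150.2641612618566
rose patch [(9, 106, 240), (17, 43, 246), (8, 108, 234), (9, 108, 240), (24, 62, 244)]
grey patch [(116, 20, 89), (19, 11, 188), (135, 4, 125), (120, 20, 90), (22, 62, 244)]
green patch [(86, 195, 51), (85, 174, 57), (78, 121, 124), (85, 179, 57), (27, 62, 136)]
```

View pics/tiles1.png

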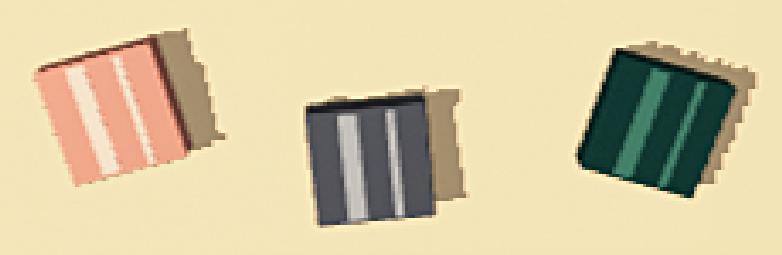

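The crop shows clean top faces: rose with corners about (38,70), (155,40), (187,155), (77,185), and grey and green similar.

```bash
python3 - <<'E'
from h import *
z=np.load("w1.npz"); p,K,T=z["p"],z["K"],z["T"]
C={"rose":[(38,70),(155,40),(187,155),(77,185)],"grey":[(307,113),(425,100),(435,215),(320,226)],"green":[(617,55),(735,88),(692,197),(580,160)]}
st=status.state(); R=st["ee_rot"]; e=st["eef_pos"]; print(e)
for n,c in C.items():
    P=ray(np.array(c)/3.4+[204.5,189.5],.018,K,T)[:,:2]*1000
    m=P.mean(0); s=[np.hypot(*(P[i]-P[i-1])).round(1) for i in range(4)]
    ang=[((np.degrees(np.arctan2(*(P[i]-P[i-1])[::-1]))+45)%90-45).round(1) for i in range(4)]
    d=R.T@(np.array([*m/1000,.02])-e)
    print(n,m.round(1),s,ang,"tool delta",d.round(4))
E
```

```text
[0.5014579  0.18991224 0.25581379]
rose [497.4 274.2] [np.float64(40.2), np.float64(39.3), np.float64(39.3), np.float64(38.4)] [np.float64(4.2), np.float64(5.2), np.float64(2.9), np.float64(6.6)] tool delta [-0.0177 -0.0826  0.2358]
grey [466.8 194.5] [np.float64(39.6), np.float64(38.5), np.float64(40.0), np.float64(38.7)] [np.float64(-3.9), np.float64(-2.7), np.float64(-3.5), np.float64(-3.4)] tool delta [-0.0348  0.0011  0.2358]
green [465. 101.] [np.float64(36.6), np.float64(40.3), np.float64(38.8), np.float64(40.2)] [np.float64(-24.6), np.float64(-24.9), np.float64(-24.8), np.float64(-28.0)] tool delta [-0.0211  0.0936  0.2359]
```

Request:
{"api": "servo_tool", "payload": {"increments": [[-0.0348,0.0011,0.02,0,0,0,0.7],[0,0,0.04,0,0,-0.1,0.7],[0,0,0.04,0,0,0,0.7],[0,0,0.04,0,0,0,0.7],[0,0,0.04,0,0,0,0.7]]}}

```text
time_s: 1.82
eef_pos: [0.4663, 0.1952, 0.0748]
ee_rot: [[0.998, -0.065, 0.001], [-0.065, -0.998, 0.001], [0.001, -0.001, -1.0]]
wrist_force: [0.8, 1.0, 0.1]
grip_width: 0.0594
grasp_force: 0.0
```

Request:
{"api": "servo_tool", "payload": {"increments": [[0,0,0.028,0,0,0,0.7],[0,0,0.011,0,0,0,0.7],[0,0,0.005,0,0,0,0.7],[0,0,0,0,0,0,0.7]]}}

```text
time_s: 2.15
eef_pos: [0.467, 0.195, 0.0325]
ee_rot: [[0.998, -0.063, 0.0], [-0.063, -0.998, -0.001], [0.0, 0.001, -1.0]]
wrist_force: [-0.0, 0.5, 0.2]
grip_width: 0.06
grasp_force: 0.0
```

Request:
{"api": "servo_tool", "payload": {"increments": [[0,0,0,0,0,0,0.3],[0,0,0,0,0,0,0.3],[0,0,0,0,0,0,0.3],[0,0,0,0,0,0,0.3]]}}

```text
time_s: 2.48
eef_pos: [0.4683, 0.1958, 0.0349]
ee_rot: [[0.998, -0.063, 0.004], [-0.063, -0.998, 0.002], [0.004, -0.003, -1.0]]
wrist_force: [-1.2, 0.6, 7.2]
grip_width: 0.039
grasp_force: 31.1
```

Request:
{"api": "servo_tool", "payload": {"increments": [[0,0,-0.02,0,0,0,0.3],[0,0,-0.02,0,0,0,0.3],[0.035,0.0043,0,0,0,0,0.3],[0.035,0.0043,0,0,0,0,0.3],[0.035,0.0043,0,0,0,0,0.3]]}}

```text
time_s: 2.9
eef_pos: [0.5727, 0.1757, 0.0742]
ee_rot: [[0.998, -0.062, 0.003], [-0.062, -0.998, 0.002], [0.003, -0.002, -1.0]]
wrist_force: [0.2, 0.8, 0.1]
grip_width: 0.0387
grasp_force: 30.5
```

Request:
{"api": "servo_tool", "payload": {"increments": [[0.0363,0.0045,0,0,0,0,0.3],[0,0,0,0,0,0.091,0.3],[0,0,0.02,0,0,0,0.3],[0,0,0.01,0,0,0,0.3],[0,0,0,0,0,0,0.3]]}}

```text
time_s: 3.32
eef_pos: [0.6052, 0.1678, 0.0391]
ee_rot: [[0.988, -0.153, -0.005], [-0.153, -0.988, -0.002], [-0.005, 0.002, -1.0]]
wrist_force: [-0.7, -0.2, -0.2]
grip_width: 0.039
grasp_force: 30.4
```

Request:
{"api": "servo_tool", "payload": {"increments": [[0.0015,0,0.003,0,0,0,0.3],[0,0,0.0015,0,0,0,0.3],[0,0,0,0,0,0,0.3]]}}

```text
time_s: 3.57
eef_pos: [0.6085, 0.1686, 0.0387]
ee_rot: [[0.988, -0.153, 0.001], [-0.153, -0.988, 0.0], [0.001, -0.001, -1.0]]
wrist_force: [0.3, 0.2, 0.0]
grip_width: 0.0388
grasp_force: 30.4
```

Request:
{"api": "servo_tool", "payload": {"increments": [[0,0,0,0,0,0,0.65],[0,0,0,0,0,0,0.65],[0,0,0,0,0,0,0.65],[0,0,-0.04,0,0,0,0.65],[0,0,-0.04,0,0,0,0.65]]}}

```text
time_s: 3.98
eef_pos: [0.6067, 0.1675, 0.116]
ee_rot: [[0.988, -0.153, -0.005], [-0.153, -0.988, -0.003], [-0.005, 0.004, -1.0]]
wrist_force: [1.0, 1.3, 0.7]
grip_width: 0.0553
grasp_force: 0.0
```

Request:
{"api": "servo_tool", "payload": {"increments": [[-0.0312,-0.022,0,0,0,0,0.7],[-0.0312,-0.022,0,0,0,0,0.7],[-0.0312,-0.022,0,0,0,0,0.7],[-0.0312,-0.022,0,0,0,0,0.7],[0,0,0.01,0,0,-0.118,0.7]]}}

```text
time_s: 4.4
eef_pos: [0.4962, 0.2789, 0.1107]
ee_rot: [[0.999, -0.034, 0.003], [-0.034, -0.999, 0.004], [0.003, -0.004, -1.0]]
wrist_force: [0.8, -0.4, 0.8]
grip_width: 0.0599
grasp_force: 0.0
```

Request:
{"api": "servo_tool", "payload": {"increments": [[0,0,0.01,0,0,-0.118,0.7],[0,0,0,0,0,0,0.7],[0,0,0,0,0,0,0.7]]}}

```text
time_s: 4.65
eef_pos: [0.4983, 0.2743, 0.0978]
ee_rot: [[0.997, 0.079, -0.0], [0.079, -0.997, -0.001], [-0.0, 0.001, -1.0]]
wrist_force: [0.4, -0.2, 0.2]
grip_width: 0.0598
grasp_force: 0.0
```

```bash
python3 - <<'E'
from h import *
st=status.state(); print(st["eef_pos"],np.degrees(np.arctan2(st["ee_rot"][1,0],st["ee_rot"][0,0])))
print((st["ee_rot"].T@(np.array([.4974,.2742,.0355])-st["eef_pos"])).round(4))
p,d,K,T=shot("wrist","w2"); np.savez("w2.npz",p=p,d=d,K=K,T=T)
E
```

```text
[0.49833559 0.27426311 0.09780023] 4.531671990020839
[-0.0009 -0.0001  0.0623]
```

View pics/w2.png

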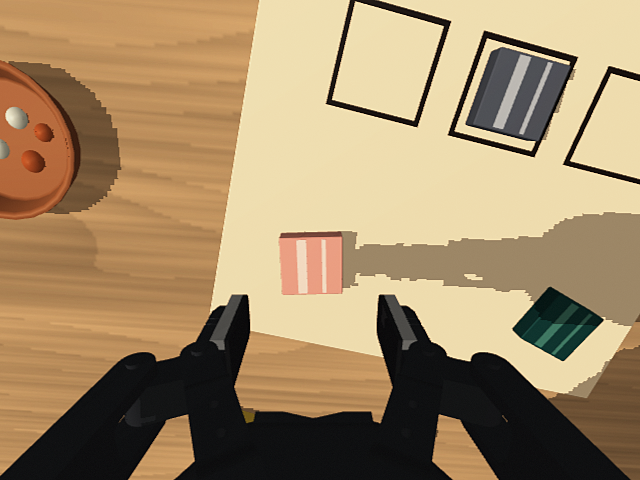

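The picture shows grey flat in the middle outline at (519,94) and rose at (312,264), centred and square between the open jaws.

Request:
{"api": "servo_tool", "payload": {"increments": [[-0.001,0,0.03,0,0,0,0.7],[0,0,0.025,0,0,0,0.7],[0,0,0.007,0,0,0,0.7],[0,0,0,0,0,0,0.7]]}}

```text
time_s: 5.03
eef_pos: [0.497, 0.273, 0.0341]
ee_rot: [[0.997, 0.079, -0.003], [0.079, -0.997, -0.003], [-0.003, 0.003, -1.0]]
wrist_force: [-0.1, -0.4, -0.0]
grip_width: 0.0597
grasp_force: 0.0
```

Request:
{"api": "servo_tool", "payload": {"increments": [[0,0,0,0,0,0,0.3],[0,0,0,0,0,0,0.3],[0,0,0,0,0,0,0.3],[0,0,0,0,0,0,0.3]]}}

```text
time_s: 5.37
eef_pos: [0.4987, 0.275, 0.0381]
ee_rot: [[0.997, 0.082, 0.003], [0.082, -0.997, 0.002], [0.003, -0.002, -1.0]]
wrist_force: [-0.6, -0.4, 5.5]
grip_width: 0.0387
grasp_force: 30.8
```

Request:
{"api": "servo_tool", "payload": {"increments": [[0,0,-0.02,0,0,0,0.3],[0,0,-0.02,0,0,0,0.3],[0.0295,0.0102,0,0,0,0,0.3],[0.0295,0.0102,0,0,0,0,0.3],[0.0295,0.0102,0,0,0,0,0.3]]}}

```text
time_s: 5.78
eef_pos: [0.5894, 0.2515, 0.0772]
ee_rot: [[0.997, 0.083, 0.002], [0.083, -0.997, 0.002], [0.002, -0.001, -1.0]]
wrist_force: [-0.3, 1.2, -0.6]
grip_width: 0.0383
grasp_force: 30.3
```

Request:
{"api": "servo_tool", "payload": {"increments": [[0.0296,0.0101,0,0,0,0,0.3],[0,0,0,0,0,0.117,0.3],[0,0,0,0,0,0.116,0.3],[0,0,0.02,0,0,0,0.3],[0,0,0,0,0,0,0.3]]}}

```text
time_s: 6.2
eef_pos: [0.6171, 0.2428, 0.0523]
ee_rot: [[0.988, -0.151, -0.005], [-0.151, -0.988, -0.001], [-0.005, 0.002, -1.0]]
wrist_force: [-1.5, -1.1, -3.9]
grip_width: 0.0389
grasp_force: 30.4
```

Request:
{"api": "servo_tool", "payload": {"increments": [[0,0,0,0,0,0,0.3]]}}

```text
time_s: 6.28
eef_pos: [0.6177, 0.243, 0.0546]
ee_rot: [[0.989, -0.15, -0.003], [-0.15, -0.989, -0.002], [-0.002, 0.002, -1.0]]
wrist_force: [0.1, -0.8, -1.0]
grip_width: 0.0387
grasp_force: 30.4
```

Request:
{"api": "servo_tool", "payload": {"increments": [[0,0,0.01,0,0,0,0.3],[0,0,0.006,0,0,0,0.3],[0,0,0,0,0,0,0.3]]}}

```text
time_s: 6.53
eef_pos: [0.618, 0.2434, 0.0386]
ee_rot: [[0.989, -0.15, -0.001], [-0.15, -0.989, -0.0], [-0.001, 0.001, -1.0]]
wrist_force: [-0.7, -0.5, -1.2]
grip_width: 0.0388
grasp_force: 30.4
```

Request:
{"api": "servo_tool", "payload": {"increments": [[0,0,0,0,0,0,0.62],[0,0,0,0,0,0,0.62],[0,0,0,0,0,0,0.62],[0,0,-0.04,0,0,0,0.62],[0,0,-0.04,0,0,0,0.62]]}}

```text
time_s: 6.95
eef_pos: [0.617, 0.2425, 0.1178]
ee_rot: [[0.989, -0.15, -0.005], [-0.15, -0.989, -0.004], [-0.005, 0.004, -1.0]]
wrist_force: [1.7, 1.5, 0.7]
grip_width: 0.053
grasp_force: 0.0
```

Request:
{"api": "servo_tool", "payload": {"increments": [[-0.0217,0.0272,0,0,0,0,0.7],[-0.0217,0.0272,0,0,0,0,0.7],[-0.0217,0.0272,0,0,0,0,0.7],[-0.0217,0.0272,0,0,0,0,0.7],[-0.0217,0.0272,0,0,0,0,0.7]]}}

```text
time_s: 7.37
eef_pos: [0.4897, 0.1243, 0.12]
ee_rot: [[0.989, -0.15, 0.001], [-0.15, -0.989, 0.0], [0.001, -0.0, -1.0]]
wrist_force: [0.8, -0.1, 0.5]
grip_width: 0.0595
grasp_force: 0.0
```

Request:
{"api": "servo_tool", "payload": {"increments": [[-0.0217,0.0272,0,0,0,0,0.7],[0,0,0.01,0,0,0.098,0.7],[0,0,0.01,0,0,0.098,0.7],[0,0,0,0,0,0.098,0.7],[0,0,0,0,0,0,0.7]]}}

```text
time_s: 7.78
eef_pos: [0.4651, 0.1014, 0.1]
ee_rot: [[0.901, -0.433, 0.0], [-0.433, -0.901, 0.0], [0.0, -0.0, -1.0]]
wrist_force: [0.0, 0.0, -0.0]
grip_width: 0.0599
grasp_force: 0.0
```

Request:
{"api": "servo_tool", "payload": {"increments": [[0,0,0,0,0,0,0.7]]}}

```text
time_s: 7.87
eef_pos: [0.4655, 0.1017, 0.1005]
ee_rot: [[0.904, -0.428, 0.001], [-0.428, -0.904, 0.0], [0.001, -0.001, -1.0]]
wrist_force: [-0.1, -0.7, 0.0]
grip_width: 0.0595
grasp_force: 0.0
```

```bash
python3 - <<'E'
from h import *
st=status.state(); print(st["eef_pos"],np.degrees(np.arctan2(st["ee_rot"][1,0],st["ee_rot"][0,0])))
print((st["ee_rot"].T@(np.array([.4650,.1010,.0365])-st["eef_pos"])).round(4))
p,d,K,T=shot("wrist","w3"); np.savez("w3.npz",p=p,d=d,K=K,T=T)
E
```

```text
[0.46554562 0.10173255 0.10046802] -25.31200455006961
[-0.0002  0.0009  0.064 ]
```

View pics/w3.png

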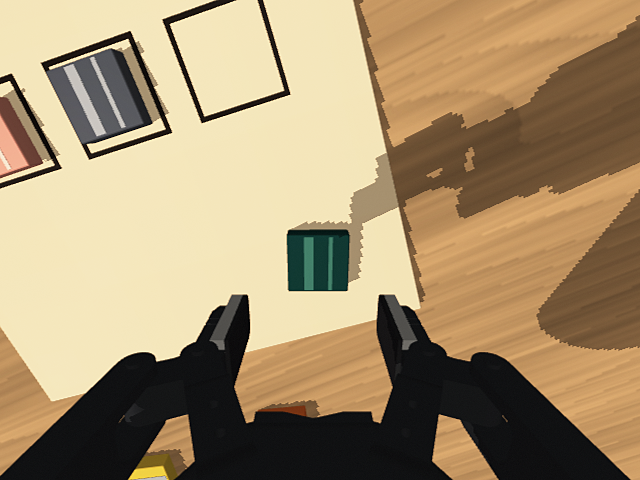

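The picture shows green at (318,260), square between the jaws, with the free outline at (226,58).

Request:
{"api": "servo_tool", "payload": {"increments": [[0,0.001,0.03,0,0,0,0.7],[0,0,0.025,0,0,0,0.7],[0,0,0.0085,0,0,0,0.7],[0,0,0,0,0,0,0.7]]}}

```text
time_s: 8.25
eef_pos: [0.4637, 0.1001, 0.0342]
ee_rot: [[0.903, -0.429, -0.004], [-0.429, -0.903, -0.002], [-0.002, 0.004, -1.0]]
wrist_force: [-0.6, -0.7, 0.3]
grip_width: 0.0597
grasp_force: 0.0
```

Request:
{"api": "servo_tool", "payload": {"increments": [[0,0,0,0,0,0,0.3],[0,0,0,0,0,0,0.3],[0,0,0,0,0,0,0.3],[0,0,0,0,0,0,0.3]]}}

```text
time_s: 8.58
eef_pos: [0.4661, 0.1013, 0.0383]
ee_rot: [[0.903, -0.43, 0.003], [-0.43, -0.903, 0.001], [0.002, -0.002, -1.0]]
wrist_force: [-1.2, 0.2, 4.7]
grip_width: 0.0382
grasp_force: 30.7
```

Request:
{"api": "servo_tool", "payload": {"increments": [[0,0,-0.02,0,0,0,0.3],[0,0,-0.02,0,0,0,0.3],[0.0301,-0.0124,0,0,0,0,0.3],[0.0301,-0.0124,0,0,0,0,0.3],[0.0301,-0.0124,0,0,0,0,0.3]]}}

```text
time_s: 9.0
eef_pos: [0.5641, 0.0959, 0.0779]
ee_rot: [[0.903, -0.429, 0.003], [-0.429, -0.903, 0.002], [0.002, -0.003, -1.0]]
wrist_force: [-0.0, 0.2, -0.5]
grip_width: 0.0385
grasp_force: 30.4
```

Request:
{"api": "servo_tool", "payload": {"increments": [[0.0301,-0.0124,0,0,0,0,0.3],[0,0,0,0,0,-0.096,0.3],[0,0,0,0,0,-0.096,0.3],[0,0,0,0,0,-0.096,0.3],[0,0,0.02,0,0,0,0.3]]}}

```text
time_s: 9.42
eef_pos: [0.5977, 0.0943, 0.0605]
ee_rot: [[0.989, -0.151, 0.007], [-0.151, -0.989, 0.002], [0.007, -0.003, -1.0]]
wrist_force: [1.2, 0.1, -0.3]
grip_width: 0.0386
grasp_force: 30.4
```

Request:
{"api": "servo_tool", "payload": {"increments": [[0,0,0,0,0,0,0.3],[0,0,0,0,0,0,0.3]]}}

```text
time_s: 9.58
eef_pos: [0.5941, 0.0934, 0.0554]
ee_rot: [[0.988, -0.157, -0.002], [-0.157, -0.988, -0.001], [-0.002, 0.001, -1.0]]
wrist_force: [0.2, 0.6, -0.7]
grip_width: 0.0383
grasp_force: 30.4
```

Request:
{"api": "servo_tool", "payload": {"increments": [[0.001,-0.001,0.01,0,0,0,0.3],[0,0,0.0065,0,0,0,0.3],[0,0,0,0,0,0,0.3]]}}

```text
time_s: 9.83
eef_pos: [0.5957, 0.0946, 0.0387]
ee_rot: [[0.988, -0.156, -0.001], [-0.156, -0.988, -0.0], [-0.001, 0.0, -1.0]]
wrist_force: [-0.4, 0.2, -1.0]
grip_width: 0.0385
grasp_force: 30.4
```

Request:
{"api": "servo_tool", "payload": {"increments": [[0,0,0,0,0,0,0.62],[0,0,0,0,0,0,0.62],[0,0,0,0,0,0,0.62],[0,0,-0.04,0,0,0,0.62],[0,0,-0.04,0,0,0,0.62]]}}

```text
time_s: 10.25
eef_pos: [0.5944, 0.0939, 0.1182]
ee_rot: [[0.988, -0.156, -0.006], [-0.156, -0.988, -0.002], [-0.005, 0.003, -1.0]]
wrist_force: [0.9, 1.2, 0.3]
grip_width: 0.0528
grasp_force: 0.0
```

Request:
{"api": "servo_tool", "payload": {"increments": [[-0.025,0.025,-0.03,0,0,0,0.62],[-0.025,0.025,-0.03,0,0,0,0.62],[-0.025,0.025,-0.03,0,0,0,0.62],[-0.02,0.025,-0.03,0,0,0,0.62],[0,0,0,0,0,0,0.62]]}}

```text
time_s: 10.67
eef_pos: [0.4961, 0.0155, 0.2381]
ee_rot: [[0.987, -0.158, 0.013], [-0.158, -0.988, 0.002], [0.012, -0.004, -1.0]]
wrist_force: [1.0, 0.1, 2.1]
grip_width: 0.0528
grasp_force: 0.0
```

Request:
{"api": "servo_tool", "payload": {"increments": [[0,0,0,0,0,0,0.62],[0,0,0,0,0,0,0.62]]}}

```text
time_s: 10.83
eef_pos: [0.4964, 0.0181, 0.2295]
ee_rot: [[0.988, -0.156, 0.001], [-0.156, -0.988, 0.001], [0.001, -0.001, -1.0]]
wrist_force: [1.5, 0.1, -0.8]
grip_width: 0.0529
grasp_force: 0.0
```

```bash
python3 - <<'E'
from h import *
st=status.state(); print(st["eef_pos"],np.degrees(np.arctan2(st["ee_rot"][1,0],st["ee_rot"][0,0])))
p,d,K,T=shot("wrist","w4"); np.savez("w4.npz",p=p,d=d,K=K,T=T)
E
```

```text
[0.49638107 0.01809356 0.22953429] -8.99656548580412
```

View pics/w4.png

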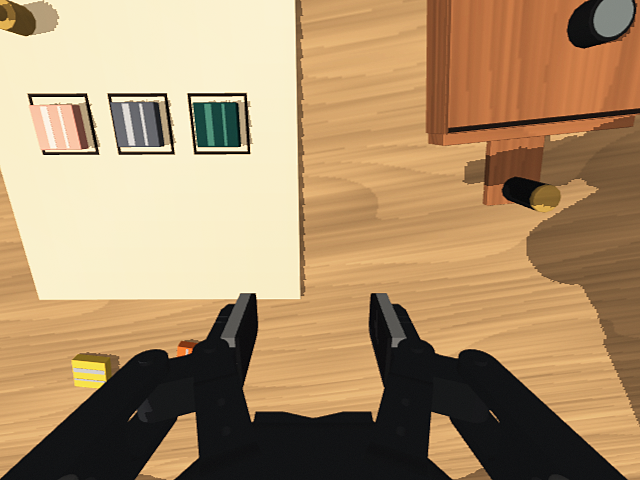

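The picture shows all three tiles inside their outlines at (60,127), (138,124) and (216,125), with the knob cap at (545,196) and the case's dark front strip from (448,131) to (640,109).

```bash
python3 - <<'E'
from h import *
z=np.load("w4.npz"); p,K,T=z["p"],z["K"],z["T"]; 
st=status.state(); R=st["ee_rot"]; e=st["eef_pos"]
hsv=cv2.cvtColor(p,cv2.COLOR_RGB2HSV).astype(int); H,S,V=hsv[...,0],hsv[...,1],hsv[...,2]
M={"rose":(H<14)&(S>80)&(V>190),"grey":(S<50)&(V>75)&(V<215),"green":(H>60)&(H<100)&(V>48)&(S>80)}
box={"rose":(30,90),"grey":(112,170),"green":(192,246)}
for n,m in M.items():
    mm=np.zeros(m.shape,bool); a,b=box[n]; mm[98:151,a:b]=m[98:151,a:b]
    mm=cv2.morphologyEx(mm.astype(np.uint8),cv2.MORPH_OPEN,np.ones((3,3)))
    print(n,np.round(rect(mm,(0,0),K,T,.018),4))
print("spots",[.6183,.243],[.6069,.1687],[.5952,.0945])
m=(H>15)&(H<32)&(S>110)&(V>90); mm=np.zeros(m.shape,np.uint8); mm[178:214,526:562]=m[178:214,526:562]
u,r=cv2.minEnclosingCircle(cv2.findNonZero(mm)); print("cap px",u,r)
k=ray(u,.07,K,T)[0]; print("knob",k)
a=ray([(448,131),(640,109)],.058,K,T); d=a[0]-a[1]; print("case yaw",np.degrees(np.arctan2(d[1],d[0]))-90, a.round(3))
K2,T2=cam("scene"); print("knob scene",ray((268,289),.07,K2,T2)[0])
E
```

```text
rose [ 0.6157  0.2444 38.3224 39.036  81.0293]
grey [ 0.6067  0.1696 39.2017 38.8252 81.2212]
green [ 0.5949  0.095  38.4314 37.042  81.0369]
spots [0.6183, 0.243] [0.6069, 0.1687] [0.5952, 0.0945]
cap px (543.0535888671875, 196.8760528564453) 23.4693660736084
knob [ 0.49354177 -0.17609379  0.07      ]
case yaw -2.6494095136812064 [[ 0.558 -0.103  0.058]
 [ 0.551 -0.257  0.058]]
knob scene [ 0.49053895 -0.17939738  0.07      ]
```

Request:
{"api": "servo_tool", "payload": {"increments": [[0.0046,0.0322,0,0,0,0,0.8],[0.0046,0.0322,0,0,0,0,0.8],[0.0046,0.0322,0,0,0,0,0.8],[0.0046,0.0322,0,0,0,0,0.8],[0.0046,0.0322,0,0,0,0,0.8]]}}

```text
time_s: 11.3
eef_pos: [0.494, -0.1456, 0.2275]
ee_rot: [[0.988, -0.155, -0.003], [-0.155, -0.988, -0.0], [-0.003, 0.001, -1.0]]
wrist_force: [-0.0, 0.3, 0.8]
grip_width: 0.0685
grasp_force: 0.0
```

Request:
{"api": "servo_tool", "payload": {"increments": [[0.0046,0.0322,0,0,0,0,0.8],[0,0,0.02,0,0,-0.08,0.8],[0,0,0,0,0,0,0.8],[0,0,0,0,0,0,0.8]]}}

```text
time_s: 11.63
eef_pos: [0.493, -0.1769, 0.2068]
ee_rot: [[0.997, -0.079, -0.005], [-0.079, -0.997, 0.0], [-0.005, 0.0, -1.0]]
wrist_force: [0.3, -0.2, 0.7]
grip_width: 0.0686
grasp_force: 0.0
```

```bash
python3 - <<'E'
from h import *
st=status.state(); print(st["eef_pos"],np.degrees(np.arctan2(st["ee_rot"][1,0],st["ee_rot"][0,0])))
p,d,K,T=shot("wrist","w5"); np.savez("w5.npz",p=p,d=d,K=K,T=T)
E
```

```text
[ 0.49302149 -0.17688201  0.20679663] -4.527525865746436
```

View pics/w5.png

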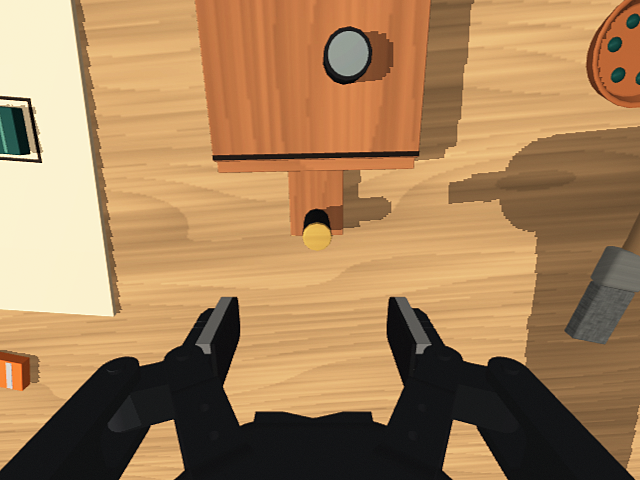

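The picture shows the cap at (317,236) and the front strip from (213,158) to (419,154). The lip is centred near x=316.

```bash
python3 - <<'E'
from h import *
z=np.load("w5.npz"); K,T=z["K"],z["T"]; st=status.state(); R=st["ee_rot"]; e=st["eef_pos"]
a=ray([(213,158),(419,154)],.058,K,T); d=a[0]-a[1]; print("yaw",np.degrees(np.arctan2(d[1],d[0]))-90,np.hypot(*d[:2]),a.round(4))
k=ray((317,236),.07,K,T)[0]; k[2]=.056; print(k, (R.T@(k-e)).round(4))
E
```

```text
yaw -3.4136082347809094 0.15974481314310593 [[ 0.5583 -0.1037  0.058 ]
 [ 0.5488 -0.2632  0.058 ]]
[ 0.49231139 -0.17967379  0.056     ] [-0.0006  0.003   0.1523]
```

Request:
{"api": "servo_tool", "payload": {"increments": [[-0.0005,0.003,0.035,0,0,-0.02,0.8],[0,0,0.035,0,0,0,0.8],[0,0,0.035,0,0,0,0.8],[0,0,0.03,0,0,0,0.8],[0,0,0.016,0,0,0,0.8]], "newtons": 60}}

```text
time_s: 12.1
eef_pos: [0.4916, -0.1785, 0.0547]
ee_rot: [[0.998, -0.057, -0.004], [-0.057, -0.998, 0.001], [-0.004, -0.001, -1.0]]
wrist_force: [-1.4, 0.2, -0.5]
grip_width: 0.0681
grasp_force: 0.0
```

Request:
{"api": "servo_tool", "payload": {"increments": [[0,0,0,0,0,0,0.8],[0,0,0,0,0,0,0.1],[0,0,0,0,0,0,0.1],[0,0,0,0,0,0,0.1],[0,0,0,0,0,0,0.1]]}}

```text
time_s: 12.52
eef_pos: [0.4942, -0.1801, 0.0606]
ee_rot: [[0.998, -0.056, 0.003], [-0.056, -0.998, -0.001], [0.004, 0.001, -1.0]]
wrist_force: [-1.6, 2.8, 3.6]
grip_width: 0.0227
grasp_force: 58.6
```

Request:
{"api": "servo_tool", "payload": {"increments": [[0,0,0,0,0,0,0.1],[0,0,0,0,0,0,0.1],[0,0,0,0,0,0,0.1]]}}

```text
time_s: 12.77
eef_pos: [0.4941, -0.1801, 0.0605]
ee_rot: [[0.998, -0.056, 0.003], [-0.056, -0.998, -0.001], [0.003, 0.0, -1.0]]
wrist_force: [-0.9, 2.4, 6.8]
grip_width: 0.0226
grasp_force: 58.7
```

Request:
{"api": "servo_tool", "payload": {"increments": [[-0.006,0,-0.002,0,0,0,0.1],[-0.012,0,0,0,0,0,0.1],[-0.012,0,0,0,0,0,0.1],[-0.012,0,0,0,0,0,0.1],[-0.012,0,0,0,0,0,0.1]]}}

```text
time_s: 13.18
eef_pos: [0.4402, -0.1769, 0.0605]
ee_rot: [[0.998, -0.057, 0.005], [-0.057, -0.998, 0.0], [0.005, -0.0, -1.0]]
wrist_force: [9.1, -2.1, -6.1]
grip_width: 0.0229
grasp_force: 59.7
```

Request:
{"api": "servo_tool", "payload": {"increments": [[-0.006,0,0,0,0,0,0.1],[0,0,0,0,0,0,0.1],[0,0,0,0,0,0,0.1],[0,0,0,0,0,0,0.1]]}}

```text
time_s: 13.52
eef_pos: [0.4344, -0.1765, 0.0606]
ee_rot: [[0.998, -0.057, 0.005], [-0.057, -0.998, 0.0], [0.005, -0.0, -1.0]]
wrist_force: [7.5, -3.1, -6.0]
grip_width: 0.0228
grasp_force: 59.7
```

```bash
python3 - <<'E'
from h import *
st=status.state(); e=st["eef_pos"]; print(e,st["grip_width"],st["grasp_force"],np.hypot(e[0]-.4941,e[1]+.1801))
p,d,K,T=shot("wrist","w6"); np.savez("w6.npz",p=p,d=d,K=K,T=T)
shot("scene","s6")
E
```

```text
[ 0.43442502 -0.17653679  0.06056537] 0.02278963701783201 59.67689752578735 0.05978126160739078
```

View pics/w6.png

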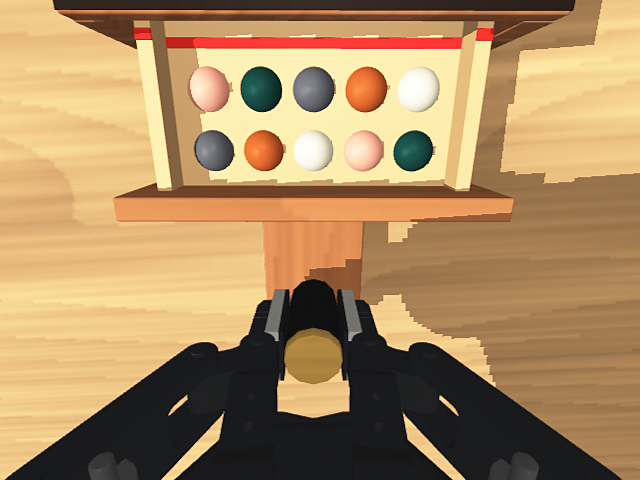

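The picture shows the red line just out from under the case edge at row 43 and the knob cap at (313,357), gripped. I'll check the travel numerically and confirm the scene.

```bash
python3 - <<'E'
from h import *
z=np.load("w6.npz"); K,T=z["K"],z["T"]
k=ray((313,357),.07,K,T)[0]; print(k, np.hypot(k[0]-.4923,k[1]+.1797))
w=np.load("w5.npz"); f0=ray([(217,171),(414,167)],.05,w["K"],w["T"]).mean(0); f1=ray([(114,221),(513,221)],.05,K,T).mean(0); print("front lower edge travel",(f0-f1)[:2])
E
```

```text
[ 0.43308421 -0.17609401  0.07      ] 0.05932548037156037
front lower edge travel [ 0.0605664  -0.00327822]
```

View pics/s6.png

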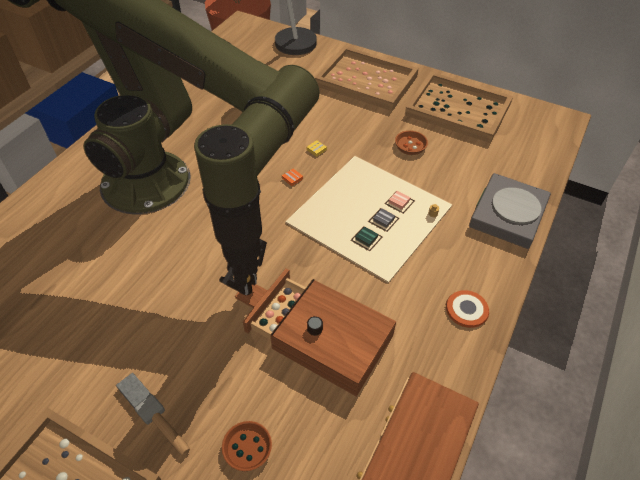

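The scene picture shows the three tiles in their outlines at (366,238), (384,218) and (400,201). The drawer is out about 60 mm and the bystanders haven't moved. I'll hold briefly, then hand in.

Request:
{"api": "servo_tool", "payload": {"increments": [[0,0,0,0,0,0,0.1],[0,0,0,0,0,0,0.1],[0,0,0,0,0,0,0.1],[0,0,0,0,0,0,0.1],[0,0,0,0,0,0,0.1]]}}

```text
time_s: 14.03
eef_pos: [0.4346, -0.1766, 0.0606]
ee_rot: [[0.998, -0.057, 0.005], [-0.057, -0.998, 0.0], [0.005, -0.0, -1.0]]
wrist_force: [8.2, -1.6, -7.2]
grip_width: 0.0225
grasp_force: 59.7
```

```bash
python3 -c "
from bench import order,status
print(status.state()['eef_pos'],order.finish_job())"
```

```text
the job is handed in; nothing more can be done
[ 0.43456939 -0.17655393  0.06058949] None
```

I handed the job in at 14 s: the three tiles lie square in their outlines (measured within about 3 mm of centre), and the gripper holds the drawer about 60 mm out at its red line; no verdict came back.

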